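Screw the condenser cap onto the lamp house and switch it on

ROBOT

A 7-joint arm with a two-finger parallel gripper is mounted at the origin on the work surface. World frame = base frame: x ahead of the robot, y to its left, z up, the work surface at z = 0. Lengths are in mm, angles in rad, forces in N, time in s.
With the tool pointing down it reaches from about 400 to 875 mm from the base axis. Payload 4.4 kg.
Tool frame: the origin (TCP) lies on the centre line of the jaws, within the pads' length; the fingertips stand 19 mm ahead of it and the grasp point (between the pads) is the TCP; z points along the fingers, y is the line along which they close (so a half turn about z gives the same grasp; the last joint's range is limited). The gripper opens to 85 mm and grips with 20 to 120 N. Pads are 22 mm wide; open, the fingers measure 114 mm over their backs; the gripper's body (76 mm by 85 mm) begins 54 mm behind the grasp point. The pads swing forward as they close: fully open they stand 13 mm farther back than shut.
Start: joints at [-1.354, 0.628, 0.038, 1.517, -0.027, 0.996, -0.02], TCP at [181.356, 624.202, 250.313] pointing down, gripper open.
Joint ranges: [-3.06, 3.06], [-0.37, 2.12], [-1.25, 1.32], [0.18, 2.47], [-1.1, 4.24], [0.23, 1.98], [-2.94, 2.94]. Speed limits (rad/s): [2.57, 2.57, 3.14, 3.14, 3.14, 3.14, 3.14].

INTERFACE

Orientations are given as [roll, pitch, yaw] about the fixed x, y, z axes, in that order (R = Rz(yaw) Ry(pitch) Rx(roll)).
In Python, from cell import ctrl, viewer, silhouettes gives the robot as it stands.
- The arm moves only by the shell command python3 -m creep 'ROWS'. ROWS is JSON, a list of rows, each an object with "jaw": the gripper command: -1 is shut, 1 is fully open, values between are in proportion; "xyz": the shift along the tool's x, y, z in mm, a list of three; "angular": the turn, a rotation vector about the tool's x, y, z in rad, a list of three. In form: [{"jaw": jaw, "xyz": [tx, ty, tz], "angular": [rx, ry, rz]}, ...]. A call has 1 to 12 rows; each row is the pose to reach, as a shift and turn from the pose commanded when the call began, along the tool's axes at that moment; what a row does not reach only later rows make up. A row lasts 1/8 s, in which the tool goes at most 62.5 mm and 10.7 degrees, less where a joint would pass 70% of its speed; a pose out of reach is approached as far as the arm can. A call with a gripper value outside its range is refused whole. The fingers move at their own pace and stop on an object; the grip force is fixed at half the most. Time passes only in rows, so rows that repeat a pose let the fingers close. It gives the time, the measured TCP pose, the force, the opening and the grip force at its end, in the units of the state.
- ctrl.read_state(): the state, without advancing time (a new reading comes with each control period).
- viewer.get_image(name): name is "side" or "top" or "wrist"; returns (picture, depth): 480x640x3 uint8, red, green, blue; 480x640 float32, mm along the optical axis (not along the pixel's ray), 0 where there is no reading.
- viewer.camera_model(name): a dict with "fx", "fy", "cx", "cy" (pixels), "dist" ([k1, k2, p1, p2, k3] as OpenCV has them; the pictures are not rectified), "T" (4x4, takes a point from camera to world coordinates). Camera axes: x right, y down, z forward; pixel columns grow to the right and rows downward; lengths in mm; the calibration is good to about 2 mm. A picture is of the moment at which its call begins: read the wrist's pose just before it. camera_model takes no time and is no camera call; for the wrist camera it gives the pose at the moment of the call.
- ctrl.finish_job(): hands the job in; it is judged then, once.
Trained networks look in the newest picture that a camera, given by its name, has taken for a name from the list of things; names that differ only in an ending like _2 or _b are one class to them, and where a whole thing is asked for, a point or a joint stands for the part that bears it (a point fixed in the world has none). Each returns a list of dicts, best first, with "score" (0 to 1); they miss things now and then, are a little off and sometimes report something else, mostly with a low value. They report only what shows in the picture. A call takes as long as a camera call. They do not tell look-alikes from the thing itself.
- silhouettes(camera, target): "pixels" (480x640 bool, what is visible of it) and "xy" ([column, row] in pixels, amid what is visible of it).
The state is a dict: "clock": time; "qpos": joint angles; "qd": joint speeds; "tau": joint torques, N m; "eef_pos": TCP position; "tool_rot": TCP orientation; "force": force on the tool from outside, world axes, zero at the start; "torque": the same for the moment, N m; "width": finger opening in mm; "gripper_force": force on a finger pad.
Only numpy, scipy, OpenCV 4.12 (cv2) and the standard library are available. Lean on these libraries where they do the work, as an engineer would, in place of code of your own. Each camera call takes 0.05 s, during which the arm holds its last target. There are 200 camera calls.

TASK

Take the loose dust cover off the lamp house and stand it upright in the low metal tray, then set the condenser cap (the fluted one) on the bare collar and turn it backward (anticlockwise from above) under light pressure until it drops into the start of the thread, and forward (clockwise) until it is screwed fully home. With the cap home, throw the lever on the lamp supply fully over to switch the lamp on, and let go of everything. Do not move or knock over the other things on the table.

Things in the scene. Friction and masses are not known exactly. Their poses are not given: they have to be found in the camera images.
- mouth (a point): Centre of the flat round flange (88 mm across) on top of the lamp house, a fixed upright ribbed cylinder 124 mm in diameter; 100 mm above the table, z up. On it stands the collar: a core 48 mm in diameter, 37 mm high, top edge bevelled 6 mm, with three thread ridges out to 62 mm diameter, a third of a turn apart. How the collar is turned is not told by this point's yaw.
- collar_top (a point): Centre of the collar's top, 37 mm above the flange. With its lugs on the ridges the cap turns backward (anticlockwise from above) up to 120 degrees, then drops; a wall stops it 18 degrees later. Forward on the ridges, stop teeth block it. Once dropped, 70 to 90 degrees forward (clockwise) reach the end stop; it must sink 4 mm steadily over the last 70 degrees.
- cap: Condenser cap, loose, origin at the centre of its rim (underside), z up. Height of the rim over the flange: 15 mm with the lugs on the ridges (21 mm if they stand on the stop teeth; turning backward then first drops it to 15), 6 mm dropped into the thread start (at once if set down just over the gaps), 2 mm fully home.
- cap_center (a point): The cap's centre, half-way up (42.5 mm above its rim), axes as cap. Black, 85 mm high in all: a fluted hood 76 mm in diameter and 44 mm high, open below, with three inner lugs near the rim that leave 50 mm for the collar's core; on top a round knob 34 mm in diameter, from 44 to 85 mm above the rim. About 0.25 kg.
- cover_center (a point): Dust cover, loose, black plain hood 76 mm in diameter, 45 mm high, with a straight bar grip on top, 60 mm long (x), 18 mm thick (y), from 45 to 82 mm above its rim; this point is half-way up (41 mm above the rim), z up. At the start it stands loosely over the collar, its rim on the flange. About 0.12 kg.
- tray_in (a point): Centre of the inner floor of the low metal tray, fixed to the table: 120 mm square outside, walls 5 mm thick and 18 mm high; inner floor 110 mm square, 5 mm above the table; x and y along its sides.
- switch (a joint): Angle of the lever on the lamp supply: 0 leaning over to one side (off), 1.0 rad leaning over to the other side (on). It stays where it is left and moves easily (under 2 N at its ball).
- switch_tip (a point): Centre of the 26 mm black ball at the lever's end, 80 mm from the hinge. The ball swings from the -y side of the hinge over the top to the +y side (y of supply), 38 mm either way; its centre is 147 mm above the table at the ends and 157 mm at the top.
- supply: The lamp supply, a grey box 100 x 120 mm and 55 mm high fixed to the table; origin under its centre, z up, front to -x. The lever's hinge runs along x through x = -10 mm, y = 0, 77 mm above the table; on is towards +y.
- lens_stand: Bystander: lens in a black ring on a post with a round foot, 160 mm high, 76 mm foot; origin under the foot.
- bottle: Bystander: white bottle 54 mm in diameter, 130 mm high; origin under it.
- mug: Bystander: white mug, 76 mm in diameter, 90 mm high; origin under it.
- driver: Bystander: screwdriver 160 mm long lying in front of the lamp house; origin under it.
- meter: Bystander: black hand meter 150 x 75 x 36 mm lying flat; origin under it.
- filter_box: Bystander: closed wooden filter box 120 x 80 x 45 mm; origin under it.
- jar: Bystander: glass jar with a steel lid, 68 mm in diameter, 80 mm high; origin under it.
- cover: The same dust cover, origin at the centre of its rim (underside), z up.
Mind the look-alikes: they are no part of the job. Leave any green or red look-alike of the cap alone.

How it is judged (in metres and radians):
On the way, in this order (a step that is already met when the one before it is completed fails the run):
1. the dust cover stands upright on the tray's floor, let go (x of cover_center in the frame of tray_in between -0.022 and 0.022 m and y of cover_center in the frame of tray_in between -0.022 and 0.022 m and z of cover_center in the frame of tray_in below 0.045 m and angle between cover_center's own z axis and vertical below 0.08 rad and contact force between the fingers and cover below 0.1 N and linear speed of cover below 0.02 m/s), for 0.2 s.
2. the condenser cap sits on the collar, dropped into the start of the thread (rim about 6 mm above the flange) (horizontal distance between cap and mouth below 0.004 m and angle between cap's own z axis and vertical below 0.08 rad and z of cap in the frame of mouth below 0.0085 m), for 0.05 s.
3. the cap is screwed fully home (rim within 3.6 mm of the flange), the lever not yet thrown (horizontal distance between cap and mouth below 0.004 m and angle between cap's own z axis and vertical below 0.08 rad and z of cap in the frame of mouth below 0.0036 m and value of joint switch below 0.5 rad), for 0.2 s.
4. the lever is thrown over to on (value of joint switch above 0.88 rad), for 0.1 s.
At the end, for the whole second after the job is handed in: Cover upright on the tray floor (centre within 22 mm of the tray centre along each side); cap upright, within 4 mm of the collar axis, rim under 3.6 mm above the flange (2 mm at the stop, 6 mm when only dropped in); lever above 0.88 rad; all released and at rest (all of step 1 and horizontal distance between cap and mouth below 0.004 m and angle between cap's own z axis and vertical below 0.08 rad and z of cap in the frame of mouth below 0.0036 m and value of joint switch above 0.88 rad and contact force between the fingers and cap below 0.1 N and linear speed of cap below 0.02 m/s); the robot touches nothing.
It fails at once if a bystander (lens stand, bottle, mug, screwdriver, meter, filter box, jar) is moved more than 30 mm (distance of any of lens_stand, bottle, mug, driver, meter, filter_box, jar from where it was at the start of the episode above 0.03 m).
It fails at once if a standing bystander (lens stand, bottle, mug, jar) is tipped (angle between any of lens_stand, bottle, mug, jar's own z axis and vertical above 0.35 rad).
It also fails if it takes over 72 s, if anything falls off the work surface, if the arm or the gripper's body presses on something with over 40 N, if the wrist force passes 120 N, or if a joint passes its speed limit or range.

## Working session

There is one attempt and no reset: what is moved stays moved. The work goes in short steps, Python scripts to look and compute and a shell command to move; the robot and the scene stay as the last step left them, time stands still between calls to the robot, and variables do not carry over. Pictures are saved under pics/ and viewed, at most 10 in all, crops included, and the job is handed in when it is done.

```bash
ls; mkdir -p pics; cat > h.py <<'E'
import numpy as np, cv2
from cell import ctrl, viewer, silhouettes
def cloud(cam, depth, mask=None):
    m=viewer.camera_model(cam)
    v,u=np.nonzero((depth>0)&(mask if mask is not None else True))
    K=np.array([[m['fx'],0,m['cx']],[0,m['fy'],m['cy']],[0,0,1]])
    n=cv2.undistortPoints(np.stack([u,v],1).astype(float)[:,None],K,np.array(m['dist'])).reshape(-1,2)
    z=depth[v,u].astype(float)
    T=np.array(m['T'])
    return np.c_[n*z[:,None],z]@T[:3,:3].T+T[:3,3]
E
python3 - <<'E'
from h import *
s=ctrl.read_state(); print({k:np.round(v,3).tolist() for k,v in s.items()})
for c in ['top','side']:
    im,d=viewer.get_image(c); cv2.imwrite(f'pics/{c}0.png',im[:,:,::-1]); np.save(f'{c}0.npy',d)
    for t in ['cap','cover','switch','supply','tray_in','mouth','lens_stand','bottle','mug','jar','meter','filter_box','driver']:
        try: r=silhouettes(c,t)
        except Exception as e: print(c,t,e); continue
        for q in r[:3]:
            p=cloud(c,d,q['pixels'])
            if len(p)>5: print(c,t,round(q['score'],2),np.round(q['xy']).tolist(),len(p),'lo',np.percentile(p,3,axis=0).round().tolist(),'hi',np.percentile(p,97,axis=0).round().tolist())
E
```

```text
pics
{'clock': 0.0, 'qpos': [-1.354, 0.629, 0.038, 1.518, -0.027, 0.996, -0.02], 'qd': [-0.001, 0.0, -0.001, -0.001, 0.0, 0.0, -0.001], 'tau': [-0.001, -56.34, 1.226, -19.344, 0.011, 0.01, 0.0], 'eef_pos': [181.168, 623.635, 249.39], 'tool_rot': [-3.14, -0.0, 2.859], 'force': [0.25, -0.074, 0.781], 'torque': [0.005, -0.006, -0.059], 'gripper_force': 0.0, 'width': 85.298}
top cap 0.93 [359.0, 296.0] 594 lo [396.0, -136.0, 9.0] hi [464.0, -69.0, 88.0]
top cap 0.62 [405.0, 295.0] 607 lo [403.0, -260.0, 19.0] hi [470.0, -193.0, 89.0]
top cap 0.58 [454.0, 288.0] 658 lo [417.0, -406.0, 5.0] hi [485.0, -339.0, 88.0]
top cover 0.72 [330.0, 234.0] 666 lo [565.0, -51.0, 104.0] hi [633.0, 16.0, 185.0]
top switch 0.23 [418.0, 228.0] 1577 lo [570.0, -318.0, 28.0] hi [667.0, -207.0, 158.0]
top supply 0.89 [419.0, 228.0] 1610 lo [570.0, -318.0, 25.0] hi [667.0, -207.0, 157.0]
top tray_in 0.67 [258.0, 288.0] 1709 lo [395.0, 134.0, -0.0] hi [509.0, 248.0, 22.0]
top tray_in 0.62 [288.0, 188.0] 321 lo [720.0, 78.0, 27.0] hi [756.0, 123.0, 134.0]
top mouth 0.67 [331.0, 247.0] 932 lo [542.0, -73.0, 10.0]
[... 2364 characters left out ...]
8.0, 91.0]
side mug 0.51 [354.0, 338.0] 1924 lo [568.0, -331.0, 0.0] hi [667.0, -219.0, 154.0]
side jar 0.72 [357.0, 336.0] 1864 lo [568.0, -331.0, 5.0] hi [665.0, -222.0, 154.0]
side meter 0.52 [352.0, 315.0] 117 lo [597.0, -313.0, 79.0] hi [625.0, -248.0, 163.0]
side filter_box 0.6 [314.0, 419.0] 1680 lo [402.0, -553.0, 13.0] hi [525.0, -470.0, 49.0]
side filter_box 0.28 [354.0, 335.0] 1898 lo [569.0, -331.0, 1.0] hi [666.0, -220.0, 153.0]
side filter_box 0.22 [354.0, 316.0] 95 lo [597.0, -313.0, 88.0] hi [617.0, -261.0, 163.0]
side driver 0.72 [328.0, 277.0] 1290 lo [542.0, -80.0, 5.0] hi [653.0, -7.0, 99.0]
side driver 0.65 [274.0, 278.0] 272 lo [346.0, -8.0, -1.0] hi [485.0, 44.0, 28.0]
```

```bash
python3 - <<'E'
import cv2
a=cv2.imread('pics/top0.png')[160:320,130:530]
cv2.imwrite('pics/c1.png',cv2.resize(a,None,fx=2,fy=2,interpolation=cv2.INTER_CUBIC)[:, :])
E
```

```text
(no output)
```

View pics/c1.png

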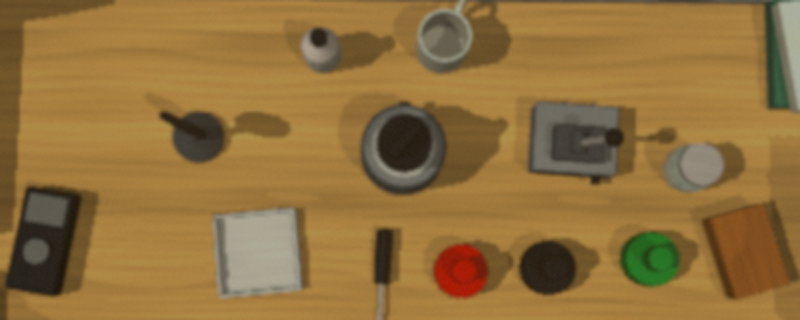

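The top view (crop = 2× from offset (130,160)) shows red, black and green caps; the black cap is at full-frame pixel (404,294), cover on the lamp house at (332,232), tray (259,286), supply lever leaning right at (437,228).

```bash
cat >> h.py <<'E'
def fitc(P,r=None):
    from scipy.optimize import least_squares
    f=lambda p:(np.hypot(P[:,0]-p[0],P[:,1]-p[1])-(r or p[2]))
    c=P[:,:2].mean(0); return least_squares(f,[*c,20],loss='soft_l1',f_scale=1.5).x
def rect(P):
    (c,s,a)=cv2.minAreaRect(P[:,:2].astype(np.float32)); return np.round(c,1),np.round(s,1),round(a,1)
E
python3 - <<'E'
from h import *
for c in ['top','side']:
    d=np.load(f'{c}0.npy'); P=cloud(c,d)
    def box(x0,x1,y0,y1,z0,z1):
        m=(P[:,0]>x0)&(P[:,0]<x1)&(P[:,1]>y0)&(P[:,1]<y1)&(P[:,2]>z0)&(P[:,2]<z1); return P[m]
    k=box(390,485,-285,-180,80,95); print(c,'knobtop',len(k),k.mean(0), rect(k))
    k=box(390,485,-285,-180,8,36); print('hoodside',len(k),fitc(k,38))
    k=box(540,660,-90,50,110,140); print('coverhood',len(k),fitc(k,38))
    k=box(530,670,-100,60,15,90); print('house',len(k),fitc(k,62))
    k=box(530,670,-100,60,172,190); print('bar',len(k),k.mean(0),rect(k))
    k=box(380,520,120,265,12,24); print('tray',rect(k))
    k=box(550,690,-350,-190,48,62); print('supply',rect(k))
    k=box(550,690,-350,-190,135,170); print('ball',len(k),k.mean(0),k.min(0),k.max(0))
E
```

```text
top knobtop 116 [ 436.13274142 -228.45682548   85.80714353] (array([ 435.4, -228.8]), array([32.9, 31.1]), 52.3)
hoodside 52 [ 436.20725366 -229.18032644   20.        ]
coverhood 35 [601.57904713 -18.15948116  20.        ]
house 123 [603.81371763 -18.72922727  20.        ]
bar 157 [600.82231483 -18.43557417 181.68411544] (array([601.5, -18.7]), array([17.9, 59.4]), 48.9)
tray (array([452.5, 191.1]), array([119.7, 120.6]), 6.1)
supply (array([ 620.3, -265.8]), array([120.9, 101.6]), 86.1)
ball 78 [ 608.48303091 -296.07770828  157.80222932] [ 596.80068289 -308.96690958  135.23840834] [ 621.34148152 -285.51037969  168.94455978]
side knobtop 105 [ 434.42915655 -232.77273343   84.36361924] (array([ 435.4, -231.2]), array([33.3, 32.2]), 5.8)
hoodside 206 [ 435.41376543 -230.82583562   20.        ]
coverhood 208 [600.18798136 -18.43476511  20.        ]
house 757 [601.19303121 -15.04141164  20.        ]
bar 122 [599.50884652 -24.33059271 179.75543721] (array([599.9, -20.5]), array([23.9, 60.3]), 51.0)
tray (array([451.1, 189.7]), array([120.8, 131.9]), 6.2)
supply (array([ 619.7, -269.1]), array([126.1, 100.2]), 87.1)
ball 83 [ 606.60594249 -304.70924906  155.83445138] [ 595.41643437 -314.26208429  143.65920563] [ 621.22968983 -290.6220752   165.32750655]
```

```bash
cat >> h.py <<'E'
from scipy.spatial.transform import Rotation as Ro
def go(x,y,z,ty_az=None):
    "tool shift & rot to world target; ty_az: wanted azimuth (deg) of tool y (mod 180)"
    s=ctrl.read_state(); R=Ro.from_euler('xyz',s['tool_rot']); p=np.array(s['eef_pos'])
    sh=R.inv().apply(np.array([x,y,z])-p); M=R.as_matrix()
    az=np.degrees(np.arctan2(M[1,1],M[0,1])); out=''
    if ty_az is not None:
        d=(ty_az-az+90)%180-90; out=f'rz {np.radians(-d):.3f} (or half turn other)'
    print('shift',sh.round(1).tolist(),out,'| pos',p.round(1),'tilt',np.degrees(np.arccos(-M[2,2])).round(2),'tyaz',az.round(1),'q7',round(s['qpos'][6],3),'w',round(s['width'],1),'F',np.round(s['force'],1),'T',np.round(s['torque'],2),'gf',round(s['gripper_force'],1),'t',s['clock'])
E
python3 -c "
from h import *
go(600,-18.5,320,48.9)"
```

```text
shift [-581.4, -500.4, -69.8] rz 0.435 (or half turn other) | pos [181.3 624.2 250.3] tilt 0.01 tyaz 73.8 q7 -0.02 w 85.4 F [ 0.7 -0.6  0.1] T [-0.04  0.04  0.03] gf 0.0 t 1.4
```

```bash
python3 -m creep '[{"jaw":1,"xyz":[-100,-86,-70],"angular":[0,0,0]},{"jaw":1,"xyz":[-581,-500,-70],"angular":[0,0,0.435]},{"jaw":1,"xyz":[-581,-500,-70],"angular":[0,0,0.435]},{"jaw":1,"xyz":[-581,-500,-70],"angular":[0,0,0.435]},{"jaw":1,"xyz":[-581,-500,-70],"angular":[0,0,0.435]},{"jaw":1,"xyz":[-581,-500,-70],"angular":[0,0,0.435]},{"jaw":1,"xyz":[-581,-500,-70],"angular":[0,0,0.435]},{"jaw":1,"xyz":[-581,-500,-70],"angular":[0,0,0.435]},{"jaw":1,"xyz":[-581,-500,-70],"angular":[0,0,0.435]},{"jaw":1,"xyz":[-581,-500,-70],"angular":[0,0,0.435]},{"jaw":1,"xyz":[-581,-500,-70],"angular":[0,0,0.435]},{"jaw":1,"xyz":[-581,-500,-70],"angular":[0,0,0.435]}]'
python3 -c "
from h import *
go(600,-18.5,320,48.9)"
```

```text
clock: 2.9
eef_pos: [587.2, 1.3, 319.2]
tool_rot: [3.141, 0.0, 2.424]
force: [0.8, 0.6, 0.4]
width: 85.2
gripper_force: 0.0
shift [-22.7, -6.4, -0.8] rz -0.000 (or half turn other) | pos [587.2   1.3 319.2] tilt 0.05 tyaz 48.9 q7 0.943 w 85.2 F [0.8 0.6 0.4] T [ 0.03 -0.11 -0.01] gf 0.0 t 2.9
```

```bash
python3 -m creep '[{"jaw":1,"xyz":[-22.7,-6.4,0],"angular":[0,0,0]},{"jaw":1,"xyz":[-22.7,-6.4,0],"angular":[0,0,0]},{"jaw":1,"xyz":[-22.7,-6.4,0],"angular":[0,0,0]}]'
python3 - <<'E'
from h import *
im,d=viewer.get_image('wrist'); cv2.imwrite('pics/w1.png',im[:,:,::-1]); P=cloud('wrist',d)
def box(x0,x1,y0,y1,z0,z1):
    return P[(P[:,0]>x0)&(P[:,0]<x1)&(P[:,1]>y0)&(P[:,1]<y1)&(P[:,2]>z0)&(P[:,2]<z1)]
k=box(530,670,-100,60,172,192); print('bar',len(k),k.mean(0),rect(k))
k=box(530,670,-100,60,139,152); print('hoodtop',len(k),rect(k),k[:,2].mean())
k=box(530,670,-100,60,92,106); print('flange',len(k),rect(k),k[:,2].mean())
go(600,-18.5,167,48.9)
E
```

```text
clock: 3.28
eef_pos: [598.3, -14.6, 318.6]
tool_rot: [3.141, -0.002, 2.426]
force: [-0.6, 0.4, -0.0]
width: 85.2
gripper_force: 0.0
bar 1706 [600.38618705 -16.52168796 181.40769937] (array([601.8, -17.9]), array([17.5, 60.4]), 49.0)
hoodtop 4048 (array([601.3, -16.8]), array([74.2, 73.1]), 48.7) 145.01425842078734
flange 4623 (array([601.9, -17.2]), array([117.5, 118.5]), 42.0) 95.6121866395799
shift [-4.3, -2.1, 151.7] rz 0.003 (or half turn other) | pos [598.3 -14.4 318.7] tilt 0.11 tyaz 49.1 q7 0.975 w 85.8 F [-0.5 -0.8 -0.1] T [-0.04  0.02 -0.02] gf 0.0 t 3.325
```

View pics/w1.png

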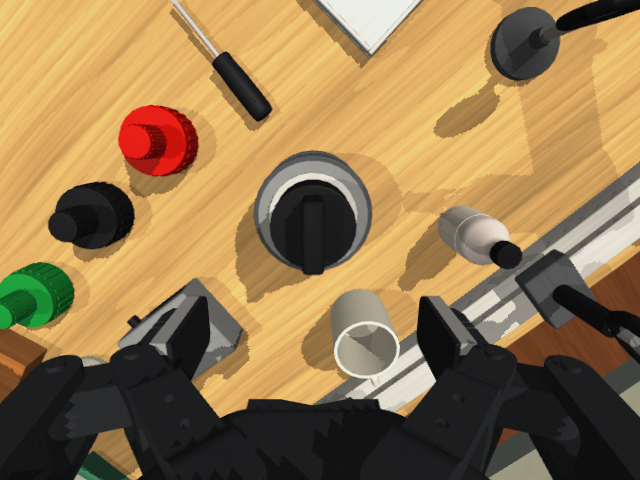

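The wrist view shows the bar grip vertical in the image at (313,235), across the jaws; black cap at (92,215). Descend, grip, lift.

```bash
python3 -m creep '[{"jaw":1,"xyz":[0,1,0],"angular":[0,0,0]},{"jaw":1,"xyz":[0,1,60],"angular":[0,0,0]},{"jaw":1,"xyz":[0,1,110],"angular":[0,0,0]},{"jaw":0.0,"xyz":[0,1,151],"angular":[0,0,0]},{"jaw":0.0,"xyz":[0,1,151],"angular":[0,0,0]},{"jaw":0,"xyz":[0,1,151],"angular":[0,0,0]}]'
python3 -c "
from h import *
go(601,-17.5,168,49)"
```

```text
clock: 4.08
eef_pos: [600.8, -15.7, 169.5]
tool_rot: [3.14, 0.002, 2.424]
force: [0.3, 0.1, 0.6]
width: 42.7
gripper_force: 0.0
shift [-1.3, -1.2, 1.5] rz -0.002 (or half turn other) | pos [600.8 -15.7 169.5] tilt 0.14 tyaz 48.9 q7 1.025 w 42.7 F [0.3 0.1 0.6] T [ 0.05 -0.01  0.04] gf 0.0 t 4.075
```

```bash
python3 -m creep '[{"jaw":-1,"xyz":[0,0,1],"angular":[0,0,0]},{"jaw":-1,"xyz":[0,0,1],"angular":[0,0,0]},{"jaw":-1,"xyz":[0,0,1],"angular":[0,0,0]},{"jaw":-1,"xyz":[0,0,1],"angular":[0,0,0]},{"jaw":-1,"xyz":[0,0,-20],"angular":[0,0,0]},{"jaw":-1,"xyz":[0,0,-70],"angular":[0,0,0]},{"jaw":-1,"xyz":[0,0,-70],"angular":[0,0,0]}]'
python3 -c "
from h import *
go(452,190.5,240)"
```

```text
clock: 4.95
eef_pos: [602.3, -16.6, 242.1]
tool_rot: [3.136, 0.006, 2.424]
force: [0.5, 0.7, -1.4]
width: 17.5
gripper_force: 58.8
shift [249.4, 57.0, 0.8]  | pos [602.3 -16.6 242.1] tilt 0.49 tyaz 48.9 q7 1.001 w 17.5 F [ 0.5  0.7 -1.4] T [0.01 0.01 0.04] gf 58.8 t 4.95
```

```bash
python3 -m creep '[{"jaw":-1,"xyz":[60,14,0],"angular":[0,0,0]},{"jaw":-1,"xyz":[120,28,0],"angular":[0,0,0]},{"jaw":-1,"xyz":[180,42,0],"angular":[0,0,0]},{"jaw":-1,"xyz":[249,57,0],"angular":[0,0,0]},{"jaw":-1,"xyz":[249,57,20],"angular":[0,0,0]},{"jaw":-1,"xyz":[249,57,70],"angular":[0,0,0]},{"jaw":-1,"xyz":[249,57,120],"angular":[0,0,0]},{"jaw":-1,"xyz":[249,57,150],"angular":[0,0,0]},{"jaw":-1,"xyz":[249,57,150],"angular":[0,0,0]},{"jaw":-1,"xyz":[249,57,150],"angular":[0,0,0]}]'
python3 -c "
from h import *
go(452,190.5,74)"
```

```text
clock: 6.2
eef_pos: [450.1, 190.6, 88.6]
tool_rot: [3.141, 0.0, 2.424]
force: [0.4, 0.6, -0.8]
width: 17.2
gripper_force: 58.8
shift [-1.5, 1.2, 14.6]  | pos [450.1 190.6  88.6] tilt 0.05 tyaz 48.9 q7 0.658 w 17.2 F [ 0.4  0.6 -0.8] T [ 0.01  0.01 -0.02] gf 58.8 t 6.2
```

```bash
python3 -m creep '[{"jaw":-1,"xyz":[0,0,8],"angular":[0,0,0]},{"jaw":-1,"xyz":[0,0,13],"angular":[0,0,0]},{"jaw":-1,"xyz":[0,0,15],"angular":[0,0,0]},{"jaw":-1,"xyz":[0,0,15],"angular":[0,0,0]}]'
python3 -m creep '[{"jaw":0,"xyz":[0,0,0],"angular":[0,0,0]},{"jaw":0,"xyz":[0,0,0],"angular":[0,0,0]},{"jaw":0,"xyz":[0,0,0],"angular":[0,0,0]},{"jaw":0.5,"xyz":[0,0,-20],"angular":[0,0,0]},{"jaw":0.5,"xyz":[0,0,-80],"angular":[0,0,0]},{"jaw":0.5,"xyz":[0,0,-140],"angular":[0,0,0]},{"jaw":0.5,"xyz":[0,0,-170],"angular":[0,0,0]},{"jaw":0.5,"xyz":[0,0,-170],"angular":[0,0,0]}]'
python3 - <<'E'
from h import *
im,d=viewer.get_image('wrist'); cv2.imwrite('pics/w2.png',im[:,:,::-1]); P=cloud('wrist',d)
def box(x0,x1,y0,y1,z0,z1):
    return P[(P[:,0]>x0)&(P[:,0]<x1)&(P[:,1]>y0)&(P[:,1]<y1)&(P[:,2]>z0)&(P[:,2]<z1)]
k=box(400,500,140,240,80,95); print('bar',len(k),k.mean(0),rect(k))
k=box(400,500,140,240,45,55); print('hoodtop',len(k),rect(k),k[:,2].mean())
k=box(380,520,120,265,14,24); print('tray',rect(k))
go(436,-229.5,200)
E
```

```text
clock: 6.7
eef_pos: [449.5, 190.7, 73.7]
tool_rot: [3.141, -0.0, 2.424]
force: [-1.8, 0.5, 7.0]
width: 17.1
gripper_force: 59.9
clock: 7.7
eef_pos: [450.9, 191.1, 245.1]
tool_rot: [3.137, 0.002, 2.424]
force: [0.8, -0.1, -0.9]
width: 64.2
gripper_force: 0.0
bar 1477 [447.68752474 190.01006009  84.71114536] (array([448.4, 189.1]), array([17.6, 58.7]), 49.2)
hoodtop 3584 (array([448.4, 189.5]), array([74.1, 73.4]), 51.3) 48.2679507627384
tray (array([451.1, 191.4]), array([119.4, 120.4]), 6.2)
shift [-265.9, -325.8, 43.0]  | pos [449.8 190.8 243.5] tilt 0.11 tyaz 48.9 q7 0.574 w 64.4 F [ 0.1 -0.8 -0.5] T [-0.02 -0.02  0.02] gf 0.0 t 7.75
```

View pics/w2.png

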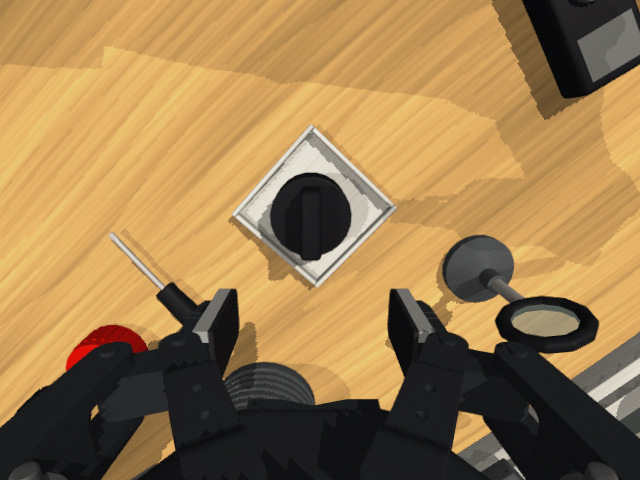

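The cover stands in the tray's middle (pixel (312,213)). Next to the cap, turning clockwise to leave range for the backward turn.

```bash
python3 -m creep '[{"jaw":0.5,"xyz":[-38,-46,0],"angular":[0,0,0.18]},{"jaw":0.5,"xyz":[-76,-93,0],"angular":[0,0,0.36]},{"jaw":0.5,"xyz":[-114,-139,0],"angular":[0,0,0.54]},{"jaw":0.5,"xyz":[-152,-186,0],"angular":[0,0,0.72]},{"jaw":0.5,"xyz":[-190,-232,0],"angular":[0,0,0.9]},{"jaw":0.5,"xyz":[-228,-279,0],"angular":[0,0,1.08]},{"jaw":0.5,"xyz":[-266,-326,0],"angular":[0,0,1.26]},{"jaw":0.5,"xyz":[-266,-326,0],"angular":[0,0,1.44]},{"jaw":0.5,"xyz":[-266,-326,0],"angular":[0,0,1.62]},{"jaw":0.5,"xyz":[-266,-326,0],"angular":[0,0,1.8]},{"jaw":0.5,"xyz":[-266,-326,0],"angular":[0,0,1.98]},{"jaw":0.5,"xyz":[-266,-326,0],"angular":[0,0,2.16]}]'
python3 -m creep '[{"jaw":0.5,"xyz":[0,0,0],"angular":[0,0,0]},{"jaw":0.5,"xyz":[0,0,0],"angular":[0,0,0]}]'
python3 - <<'E'
from h import *
im,d=viewer.get_image('wrist'); cv2.imwrite('pics/w3.png',im[:,:,::-1]); P=cloud('wrist',d)
def box(x0,x1,y0,y1,z0,z1):
    return P[(P[:,0]>x0)&(P[:,0]<x1)&(P[:,1]>y0)&(P[:,1]<y1)&(P[:,2]>z0)&(P[:,2]<z1)]
k=box(385,485,-280,-180,78,95); print('knob',len(k),k.mean(0),rect(k))
k=box(385,485,-280,-180,38,52); print('hoodtop',len(k),rect(k),k[:,2].mean())
k=box(540,660,-80,40,130,150); print('collar top',len(k),rect(k))
go(436,-229.5,67)
E
```

```text
clock: 9.25
eef_pos: [434.5, -229.5, 241.1]
tool_rot: [-3.14, 0.003, 0.257]
force: [0.3, -0.6, -0.7]
width: 64.0
gripper_force: 0.0
clock: 9.5
eef_pos: [435.1, -229.7, 242.0]
tool_rot: [-3.141, 0.002, 0.267]
force: [-0.3, -0.1, -0.1]
width: 63.9
gripper_force: 0.0
knob 1378 [ 437.43321459 -227.82039582   84.77309409] (array([ 436.4, -228. ]), array([35.2, 35. ]), 2.4)
hoodtop 3443 (array([ 436.9, -228.3]), array([75. , 74.1]), 13.4) 44.21332888822905
collar top 0 (array([0., 0.]), array([0., 0.]), 0.0)
shift [1.0, 0.0, 175.3]  | pos [ 435.2 -229.8  242.3] tilt 0.07 tyaz -74.8 q7 -0.249 w 64.3 F [ 0.4  0.3 -0.5] T [-0.04 -0.01  0.03] gf 0.0 t 9.55
```

View pics/w3.png

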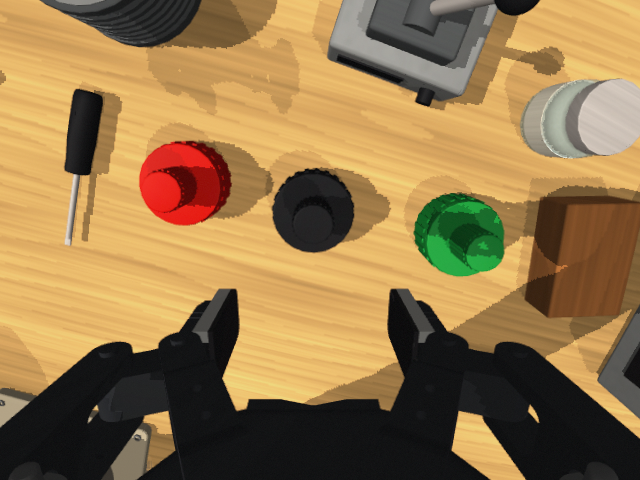

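The fluted black cap is at (313,212), centred between the jaws, with red (185,183) and green (460,235) clear either side. Grasp the knob.

```bash
python3 -m creep '[{"jaw":0.5,"xyz":[1.5,-1,60],"angular":[0,0,0]},{"jaw":0.5,"xyz":[1.5,-1,120],"angular":[0,0,0]},{"jaw":0.5,"xyz":[1.5,-1,160],"angular":[0,0,0]},{"jaw":0.5,"xyz":[1.5,-1,175],"angular":[0,0,0]},{"jaw":0.5,"xyz":[1.5,-1,175],"angular":[0,0,0]},{"jaw":-1,"xyz":[1.5,-1,175],"angular":[0,0,0]},{"jaw":-1,"xyz":[1.5,-1,175],"angular":[0,0,0]},{"jaw":-1,"xyz":[1.5,-1,175],"angular":[0,0,0]},{"jaw":-1,"xyz":[1.5,-1,175],"angular":[0,0,0]}]'
python3 -c "
from h import *
go(601,-17.5,250)"
```

```text
clock: 10.68
eef_pos: [437.7, -228.9, 69.4]
tool_rot: [3.14, -0.002, 0.264]
force: [-0.9, 1.0, 5.6]
width: 32.8
gripper_force: 59.0
shift [213.3, -161.1, -180.3]  | pos [ 437.7 -228.9   69.4] tilt 0.16 tyaz -74.9 q7 0.035 w 32.8 F [-0.9  1.   5.6] T [ 0.01  0.11 -0.05] gf 59.0 t 10.675
```

```bash
python3 -m creep '[{"jaw":-1,"xyz":[0,0,-40],"angular":[0,0,0]},{"jaw":-1,"xyz":[0,0,-90],"angular":[0,0,0]},{"jaw":-1,"xyz":[0,0,-140],"angular":[0,0,0]},{"jaw":-1,"xyz":[0,0,-180],"angular":[0,0,0]},{"jaw":-1,"xyz":[0,0,-180],"angular":[0,0,0]},{"jaw":-1,"xyz":[0,0,-180],"angular":[0,0,0]}]'
python3 - <<'E'
from h import *
for c in ['top','side','wrist']:
    im,d=viewer.get_image(c); cv2.imwrite(f'pics/{c}4.png',im[:,:,::-1]); P=cloud(c,d)
    def box(x0,x1,y0,y1,z0,z1):
        return P[(P[:,0]>x0)&(P[:,0]<x1)&(P[:,1]>y0)&(P[:,1]<y1)&(P[:,2]>z0)&(P[:,2]<z1)]
    k=box(540,660,-80,40,130,145); print(c,'collar top',len(k),rect(k) if len(k) else '',k[:,2].mean())
    k=box(565,640,-55,20,105,128); print('ridges',len(k),fitc(k))
    k=box(540,660,-80,40,97,103); print('flange',len(k),rect(k) if len(k) else '',k[:,2].mean())
    k=box(530,670,-100,60,15,88); print('house',len(k),fitc(k,62) if len(k) else '')
    k=box(380,520,-300,-150,120,230); print('heldcap',len(k),fitc(k[k[:,2]<200],38) if len(k) else '',k[:,2].min() if len(k) else '')
go(601,-17.5,250)
E
python3 -c "
import cv2,numpy as np
a=cv2.imread('pics/wrist4.png');b=cv2.imread('pics/top4.png')[190:290,280:400]
cv2.imwrite('pics/c4.png',np.hstack([cv2.resize(a,(480,360)),cv2.resize(b,(320,360))[:, :] ]))"
```

```text
clock: 11.42
eef_pos: [436.3, -227.6, 247.4]
tool_rot: [-3.14, 0.0, 0.265]
force: [0.1, 0.0, -3.5]
width: 32.9
gripper_force: 60.9
top collar top 221 (array([601.3, -18.5]), array([46.1, 44.1]), 53.0) 136.25542335825472
ridges 190 [601.851098   -18.63229867  28.09397393]
flange 415 (array([598.9, -17. ]), array([115.2, 111.4]), 0.2) 99.52978757470909
house 98 [603.83447898 -19.07362319  20.        ]
heldcap 151 [ 435.28210455 -227.46872123   20.        ] 182.852576114057
side collar top 126 (array([598. , -23.9]), array([43.7, 40.6]), 40.2) 135.1349362516186
ridges 167 [599.8363793  -18.92060467  28.05491344]
flange 204 (array([598.8, -26.9]), array([103.4, 104.5]), 80.0) 99.35839905053308
house 732 [601.36834445 -14.96650217  20.        ]
heldcap 686 [ 432.96875375 -228.79637042   20.        ] 174.7797088417567
wrist collar top 0  nan<stdin>:6: RuntimeWarning: Mean of empty slice.
  ret = ret.dtype.type(ret / rcount)
h.py:14: RuntimeWarning: Mean of empty slice.
  c=P[:,:2].mean(0); return least_squares(f,[*c,20],loss='soft_l1',f_scale=1.5).x
  ret = um.true_divide(
Traceback (most recent call last):
  File "h.py", line 14, in fitc
    c=P[:,:2].mean(0); return least_squares(f,[*c,20],loss='soft_l1',f_scale=1.5).x
                              ~~~~~~~~~~~~~^^^^^^^^^^^^^^^^^^^^^^^^^^^^^^^^^^^^^^
ValueError: Initial guess is outside of provided bounds
```

View pics/c4.png

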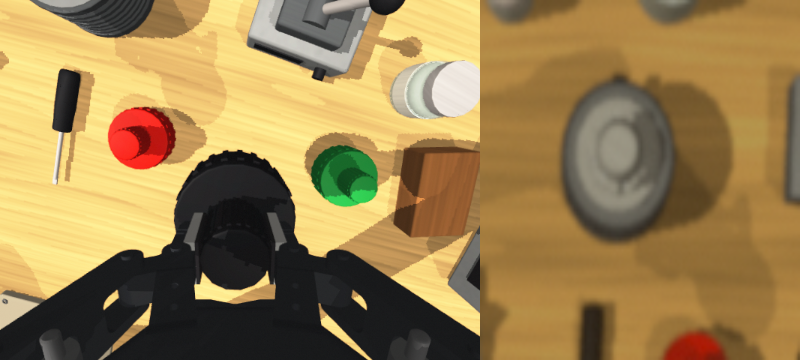

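The wrist view shows the cap held upright in the jaws (235,230 in the crop); the collar is bare and consistently measured near (601,-18).

```bash
python3 -m creep '[{"jaw":-1,"xyz":[36,-27,0],"angular":[0,0,0]},{"jaw":-1,"xyz":[80,-60,0],"angular":[0,0,0]},{"jaw":-1,"xyz":[124,-93,0],"angular":[0,0,0]},{"jaw":-1,"xyz":[168,-126,0],"angular":[0,0,0]},{"jaw":-1,"xyz":[200,-149,0],"angular":[0,0,0]},{"jaw":-1,"xyz":[214,-159,0],"angular":[0,0,0]},{"jaw":-1,"xyz":[214,-159,0],"angular":[0,0,0]},{"jaw":-1,"xyz":[214,-159,0],"angular":[0,0,0]},{"jaw":-1,"xyz":[214,-159,0],"angular":[0,0,0]}]'
python3 - <<'E'
from h import *
im,d=viewer.get_image('side'); cv2.imwrite('pics/s5.png',im[:,:,::-1]); P=cloud('side',d)
k=P[(abs(P[:,0]-601)<60)&(abs(P[:,1]+18)<60)&(P[:,2]>165)&(P[:,2]<220)]; print('side cap',len(k),fitc(k[(k[:,2]>188)],38),k[:,2].min())
im,d=viewer.get_image('top'); P=cloud('top',d)
k=P[(abs(P[:,0]-601)<60)&(abs(P[:,1]+18)<60)&(P[:,2]>165)&(P[:,2]<220)]; print('top cap',len(k),fitc(k,38))
go(601.3,-17.8,200)
E
```

```text
clock: 12.7
eef_pos: [601.0, -21.2, 248.2]
tool_rot: [3.141, 0.0, 0.261]
force: [-0.0, 0.6, -3.1]
width: 32.5
gripper_force: 60.7
side cap 334 [598.06225714 -22.2853775   20.        ] 177.31926576422507
top cap 22 [599.44273972 -21.71454455  20.        ]
shift [0.6, -2.6, 48.2]  | pos [601.4 -20.5 248.2] tilt 0.01 tyaz -75.0 q7 -0.718 w 33.0 F [-0.6  0.2 -3.4] T [-0.03  0.03 -0.01] gf 60.7 t 12.8
```

```bash
python3 -m creep '[{"jaw":-1,"xyz":[2.6,-2.7,0],"angular":[0,0,0]},{"jaw":-1,"xyz":[2.6,-2.7,20],"angular":[0,0,0]},{"jaw":-1,"xyz":[2.6,-2.7,36],"angular":[0,0,0]},{"jaw":-1,"xyz":[2.6,-2.7,42],"angular":[0,0,0]},{"jaw":-1,"xyz":[2.6,-2.7,48],"angular":[0,0,0]},{"jaw":-1,"xyz":[2.6,-2.7,52],"angular":[0,0,0]},{"jaw":-1,"xyz":[2.6,-2.7,52],"angular":[0,0,0]}]'
python3 -c "
from h import *
go(603.2,-17.2,184)"
```

```text
clock: 13.68
eef_pos: [603.7, -16.3, 195.9]
tool_rot: [3.141, -0.0, 0.264]
force: [0.3, -0.2, -2.5]
width: 33.0
gripper_force: 60.7
shift [-0.8, 0.7, 11.9]  | pos [603.7 -16.3 195.9] tilt 0.02 tyaz -74.9 q7 -0.675 w 33.0 F [ 0.3 -0.2 -2.5] T [-0.08 -0.    0.02] gf 60.7 t 13.675
```

```bash
python3 -m creep '[{"jaw":-1,"xyz":[-0.5,0.5,4],"angular":[0,0,0]},{"jaw":-1,"xyz":[-0.5,0.5,7],"angular":[0,0,0]},{"jaw":-1,"xyz":[-0.5,0.5,7],"angular":[0,0,0]}]'
python3 -m creep '[{"jaw":-1,"xyz":[0,0,3],"angular":[0,0,0]},{"jaw":-1,"xyz":[0,0,5],"angular":[0,0,0]},{"jaw":-1,"xyz":[0,0,5],"angular":[0,0,0]}]'
python3 -c "
from h import *
go(603.2,-17.2,184)"
```

```text
clock: 14.05
eef_pos: [603.3, -16.8, 188.6]
tool_rot: [3.141, 0.0, 0.264]
force: [-0.1, -1.1, -2.8]
width: 32.7
gripper_force: 60.7
clock: 14.42
eef_pos: [603.4, -16.8, 184.5]
tool_rot: [-3.141, -0.0, 0.264]
force: [-2.1, -0.2, 3.9]
width: 32.8
gripper_force: 61.5
shift [-0.3, 0.3, 0.5]  | pos [603.4 -16.8 184.5] tilt 0.03 tyaz -74.9 q7 -0.663 w 32.8 F [-2.1 -0.2  3.9] T [-0.13  0.39  0.  ] gf 61.5 t 14.425
```

```bash
python3 -m creep '[{"jaw":-1,"xyz":[0,0,0.7],"angular":[0,0,-0.12]},{"jaw":-1,"xyz":[0,0,1],"angular":[0,0,-0.24]}]'; python3 -m creep '[{"jaw":-1,"xyz":[0,0,0],"angular":[0,0,-0.12]},{"jaw":-1,"xyz":[0,0,0],"angular":[0,0,-0.24]}]'
python3 -c "
from h import *
go(603.2,-17.2,184)"
```

```text
clock: 14.68
eef_pos: [604.3, -17.2, 184.4]
tool_rot: [3.14, -0.002, 0.507]
force: [-1.3, 0.1, 8.4]
width: 32.4
gripper_force: 62.0
clock: 14.92
eef_pos: [604.3, -16.3, 184.4]
tool_rot: [3.141, -0.003, 0.747]
force: [-1.8, 1.5, 8.4]
width: 32.5
gripper_force: 61.8
shift [-1.5, -0.1, 0.4]  | pos [604.3 -16.3 184.4] tilt 0.17 tyaz -47.2 q7 -0.273 w 32.5 F [-1.8  1.5  8.4] T [ 0.31  0.35 -0.21] gf 61.8 t 14.925
```

Good steady contact; keep turning backward.

```bash
for i in 1; do python3 -m creep '[{"jaw":-1,"xyz":[0,0,0],"angular":[0,0,-0.12]},{"jaw":-1,"xyz":[0,0,0],"angular":[0,0,-0.24]}]' | grep -E "pos|rot|^force"; done; python3 -m creep '[{"jaw":-1,"xyz":[0,0,0],"angular":[0,0,-0.12]},{"jaw":-1,"xyz":[0,0,0],"angular":[0,0,-0.24]}]'| grep -E "pos|rot|^force"
python3 -c "
from h import *
go(603.2,-17.2,184)"
```

```text
eef_pos: [604.0, -15.3, 184.1]
tool_rot: [-3.141, -0.003, 0.987]
force: [-1.2, 1.7, 5.8]
eef_pos: [603.1, -16.1, 182.7]
tool_rot: [-3.141, -0.001, 1.228]
force: [-1.0, -1.5, -2.4]
shift [-1.0, 0.4, -1.3]  | pos [603.1 -16.1 182.7] tilt 0.05 tyaz -19.6 q7 0.107 w 32.6 F [-1.  -1.5 -2.4] T [-0.36  0.38 -0.04] gf 60.7 t 15.425
```

Contact force vanished and z fell: over the gaps. Lower into the thread start.

```bash
python3 -m creep '[{"jaw":-1,"xyz":[0,0,2],"angular":[0,0,0]},{"jaw":-1,"xyz":[0,0,4],"angular":[0,0,0]},{"jaw":-1,"xyz":[0,0,6],"angular":[0,0,0]},{"jaw":-1,"xyz":[0,0,8],"angular":[0,0,0]},{"jaw":-1,"xyz":[0,0,8],"angular":[0,0,0]}]'
python3 -c "
from h import *
go(603.2,-17.2,175.4)"
```

```text
clock: 16.05
eef_pos: [603.3, -16.5, 175.5]
tool_rot: [-3.141, -0.001, 1.223]
force: [-2.1, 0.7, 5.5]
width: 32.4
gripper_force: 61.8
shift [-0.7, 0.1, 0.1]  | pos [603.3 -16.5 175.5] tilt 0.03 tyaz -19.9 q7 0.11 w 32.4 F [-2.1  0.7  5.5] T [0.1  0.51 0.  ] gf 61.8 t 16.05
```

```bash
python3 -m creep '[{"jaw":-1,"xyz":[0,0,0],"angular":[0,0,0.12]},{"jaw":-1,"xyz":[0,0,0.3],"angular":[0,0,0.24]},{"jaw":-1,"xyz":[0,0,0.6],"angular":[0,0,0.36]},{"jaw":-1,"xyz":[0,0,0.9],"angular":[0,0,0.48]}]'
python3 -c "
from h import *
go(603.2,-17.2,171.4)"
```

```text
clock: 16.55
eef_pos: [604.3, -17.1, 175.3]
tool_rot: [3.139, -0.001, 0.74]
force: [-0.9, -0.5, 3.8]
width: 32.8
gripper_force: 61.6
shift [-0.9, -0.7, 3.9]  | pos [604.3 -17.1 175.3] tilt 0.15 tyaz -47.6 q7 -0.269 w 32.8 F [-0.9 -0.5  3.8] T [-0.21  0.25  0.13] gf 61.6 t 16.55
```

```bash
python3 -m creep '[{"jaw":-1,"xyz":[0,0,0.4],"angular":[0,0,0.12]},{"jaw":-1,"xyz":[0,0,0.8],"angular":[0,0,0.24]},{"jaw":-1,"xyz":[0,0,1.2],"angular":[0,0,0.36]},{"jaw":-1,"xyz":[0,0,1.6],"angular":[0,0,0.48]}]'
python3 -c "
from h import *
go(603.2,-17.2,171.4)"
```

```text
clock: 17.05
eef_pos: [605.1, -17.2, 173.6]
tool_rot: [3.139, -0.004, 0.26]
force: [1.0, -0.1, 3.7]
width: 32.9
gripper_force: 61.4
shift [-1.8, -0.5, 2.2]  | pos [605.1 -17.2 173.6] tilt 0.25 tyaz -75.1 q7 -0.652 w 32.9 F [ 1.  -0.1  3.7] T [-0.27 -0.43  0.05] gf 61.4 t 17.05
```

Sinking steadily (1.7 mm over 27°). Continue to the stop.

```bash
python3 -m creep '[{"jaw":-1,"xyz":[-0.3,0,0.4],"angular":[0,0,0.12]},{"jaw":-1,"xyz":[-0.6,0,0.8],"angular":[0,0,0.24]},{"jaw":-1,"xyz":[-0.8,0,1.2],"angular":[0,0,0.36]},{"jaw":-1,"xyz":[-1,0,1.6],"angular":[0,0,0.48]}]'
python3 -m creep '[{"jaw":-1,"xyz":[0,0,0.3],"angular":[0,0,0.1]},{"jaw":-1,"xyz":[0,0,0.6],"angular":[0,0,0.2]}]'
python3 -c "
from h import *
go(603.2,-17.2,171.4)"
```

```text
clock: 17.55
eef_pos: [604.1, -17.9, 171.7]
tool_rot: [3.14, -0.004, -0.22]
force: [-0.3, -2.0, 1.4]
width: 32.7
gripper_force: 61.2
clock: 17.8
eef_pos: [604.4, -18.7, 171.4]
tool_rot: [3.139, -0.006, -0.416]
force: [1.6, -4.7, -0.0]
width: 32.7
gripper_force: 60.8
shift [-1.7, -0.9, -0.0]  | pos [604.4 -18.7 171.4] tilt 0.36 tyaz -113.8 q7 -1.208 w 32.7 F [ 1.6 -4.7 -0. ] T [-0.74  0.37  1.55] gf 60.8 t 17.8
```

Torque rose to 1.5 N·m at z = 171.4, i.e. rim 2 mm: home. Release, rise and check.

```bash
python3 -m creep '[{"jaw":-1,"xyz":[0,0,0],"angular":[0,0,-0.03]},{"jaw":0.4,"xyz":[0,0,0],"angular":[0,0,-0.03]},{"jaw":0.4,"xyz":[0,0,0],"angular":[0,0,-0.03]},{"jaw":0.4,"xyz":[0,0,0],"angular":[0,0,-0.03]},{"jaw":0.4,"xyz":[0,0,-20],"angular":[0,0,-0.03]},{"jaw":0.4,"xyz":[0,0,-70],"angular":[0,0,-0.03]},{"jaw":0.4,"xyz":[0,0,-110],"angular":[0,0,-0.03]},{"jaw":0.4,"xyz":[0,0,-110],"angular":[0,0,-0.03]},{"jaw":0.4,"xyz":[0,0,-110],"angular":[0,0,-0.03]}]'
python3 - <<'E'
from h import *
for c in ['side','wrist']:
    im,d=viewer.get_image(c); cv2.imwrite(f'pics/{c}6.png',im[:,:,::-1]); P=cloud(c,d)
    def box(x0,x1,y0,y1,z0,z1):
        return P[(P[:,0]>x0)&(P[:,0]<x1)&(P[:,1]>y0)&(P[:,1]<y1)&(P[:,2]>z0)&(P[:,2]<z1)]
    k=box(560,640,-60,25,180,200); print(c,'knob top z',len(k),np.median(k[:,2]) if len(k) else '',rect(k) if len(k) else '')
    k=box(560,640,-60,25,140,150); print('hood top z',len(k),np.median(k[:,2]) if len(k) else '',rect(k) if len(k) else '')
    k=box(560,660,-340,-250,138,175); print('ball',len(k),fitc(k,13) if len(k)>9 else '',rect(k) if len(k) else '',k[:,2].max() if len(k) else '')
go(608,-304,240)
E
python3 -c "
import cv2,numpy as np
a=cv2.imread('pics/side6.png')[180:400,200:500];b=cv2.imread('pics/wrist6.png')
cv2.imwrite('pics/c6.png',np.hstack([cv2.resize(a,(400,300)),cv2.resize(b,(400,300))]))"
```

```text
clock: 18.92
eef_pos: [602.2, -16.7, 280.5]
tool_rot: [-3.141, 0.0, -0.386]
force: [0.8, -0.7, 0.1]
width: 59.4
gripper_force: 0.0
side knob top z 85 185.90136435759075 (array([599.6, -20. ]), array([32.2, 39.2]), 8.2)
hood top z 245 145.6479172271927 (array([598.3, -25.2]), array([68. , 73.7]), 74.7)
ball 83 [ 608.28707091 -297.18794426   20.        ] (array([ 606.7, -302.7]), array([22.4, 24. ]), 38.4) 166.2259095161404
wrist knob top z 2172 186.44678096831075 (array([601.8, -16.6]), array([35.2, 35.2]), 20.8)
hood top z 4855 145.57004916988973 (array([601.7, -17.2]), array([73.7, 75.3]), 66.5)
ball 0   
shift [114.1, 264.0, 39.3]  | pos [601.8 -16.5 279.4] tilt 0.1 tyaz -112.1 q7 -1.29 w 59.7 F [-0.4  0.8  0.1] T [0.05 0.02 0.06] gf 0.0 t 19.025
```

View pics/c6.png

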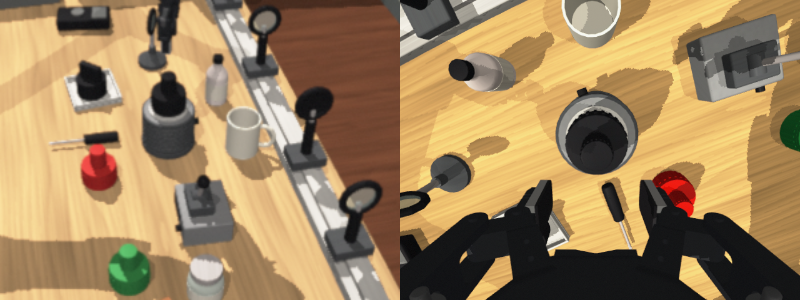

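Cap is upright at home height (knob top ≈186.5, 187 expected), at (600,140) in the wrist half; lever still leans to −y. Now go beyond the ball with the jaws shut.

```bash
python3 -m creep '[{"jaw":-1,"xyz":[20,46,0],"angular":[0,0,-0.1]},{"jaw":-1,"xyz":[42,100,0],"angular":[0,0,-0.2]},{"jaw":-1,"xyz":[65,155,0],"angular":[0,0,-0.32]},{"jaw":-1,"xyz":[88,210,0],"angular":[0,0,-0.32]},{"jaw":-1,"xyz":[110,262,0],"angular":[0,0,-0.32]},{"jaw":-1,"xyz":[130,309,20],"angular":[0,0,-0.32]},{"jaw":-1,"xyz":[130,309,49],"angular":[0,0,-0.32]},{"jaw":-1,"xyz":[130,309,49],"angular":[0,0,-0.32]},{"jaw":-1,"xyz":[130,309,49],"angular":[0,0,-0.32]}]'
python3 -c "
from h import *
go(607,-352,159,-93.5)"
```

```text
clock: 20.15
eef_pos: [606.9, -351.4, 231.4]
tool_rot: [-3.141, 0.0, -0.065]
force: [0.2, -0.6, -0.2]
width: 0.1
gripper_force: 0.0
shift [0.1, 0.6, 72.4] rz -0.004 (or half turn other) | pos [ 606.9 -351.4  231.4] tilt 0.01 tyaz -93.7 q7 -0.607 w 0.1 F [ 0.2 -0.6 -0.2] T [-0.03 -0.03  0.02] gf 0.0 t 20.15
```

```bash
python3 -m creep '[{"jaw":-1,"xyz":[0,0,40],"angular":[0,0,0]},{"jaw":-1,"xyz":[0,0,72],"angular":[0,0,0]},{"jaw":-1,"xyz":[0,0,72],"angular":[0,0,0]},{"jaw":-1,"xyz":[0,-10,72],"angular":[0,0,0]},{"jaw":-1,"xyz":[0,-22,72],"angular":[0,0,0]},{"jaw":-1,"xyz":[0,-34,72],"angular":[0,0,0]},{"jaw":-1,"xyz":[0,-46,72],"angular":[0,0,0]},{"jaw":-1,"xyz":[0,-58,72],"angular":[0,0,0]},{"jaw":-1,"xyz":[0,-70,72],"angular":[0,0,0]},{"jaw":-1,"xyz":[0,-80,72],"angular":[0,0,0]},{"jaw":-1,"xyz":[0,-88,72],"angular":[0,0,0]},{"jaw":-1,"xyz":[0,-88,72],"angular":[0,0,0]}]'
python3 - <<'E'
from h import *
for c in ['side','top']:
    im,d=viewer.get_image(c); cv2.imwrite(f'pics/{c}7.png',im[:,:,::-1])
    for q in silhouettes(c,'switch')[:2]: print(c,q['score'],q['xy'])
go(608,-257,159)
E
python3 -c "
import cv2,numpy as np
a=cv2.imread('pics/side7.png')[250:390,270:450];b=cv2.imread('pics/top7.png')[170:300,340:500]
cv2.imwrite('pics/c7.png',np.hstack([cv2.resize(a,(400,311)),cv2.resize(b,(400,311))]))"
```

```text
clock: 21.65
eef_pos: [612.4, -263.0, 158.8]
tool_rot: [-3.14, 0.001, -0.065]
force: [-0.3, -0.8, -0.5]
width: 0.2
gripper_force: 0.0
side 0.56 [345.5, 316.7]
shift [-4.6, -7.5, 0.2]  | pos [ 612.1 -264.7  159.2] tilt 0.01 tyaz -93.8 q7 -0.629 w 0.3 F [-0.6  0.1 -0.8] T [-0.01 -0.05  0.04] gf 0.0 t 21.85
```

View pics/c7.png

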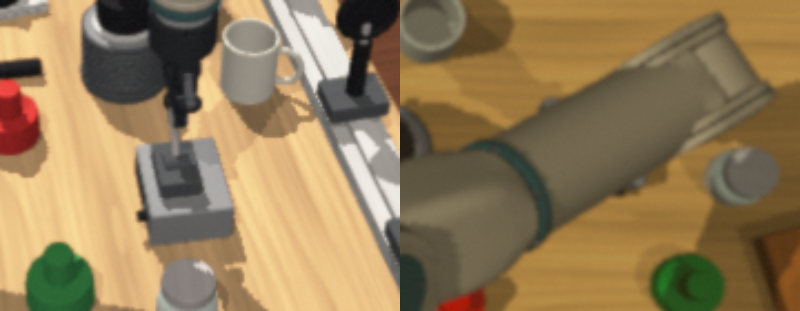

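The side crop shows the fingers carrying the lever over to +y (ball at about (180,105)), no stop reached yet. Push on until the force rises.

```bash
python3 -m creep '[{"jaw":-1,"xyz":[0,-4,0],"angular":[0,0,0]},{"jaw":-1,"xyz":[0,-7,0],"angular":[0,0,0]},{"jaw":-1,"xyz":[0,-7,0],"angular":[0,0,0]}]'|grep -E "pos|^force"
python3 -m creep '[{"jaw":-1,"xyz":[0,-2,0],"angular":[0,0,0]},{"jaw":-1,"xyz":[0,-4,0],"angular":[0,0,0]},{"jaw":-1,"xyz":[0,-4,0],"angular":[0,0,0]}]'|grep -E "pos|^force"
```

```text
eef_pos: [612.7, -257.0, 159.1]
force: [-0.4, 0.1, -0.1]
eef_pos: [613.0, -253.0, 159.1]
force: [-0.2, -0.1, -0.5]
```

```bash
python3 -m creep '[{"jaw":-1,"xyz":[0,-2,0],"angular":[0,0,0]},{"jaw":-1,"xyz":[0,-5,0],"angular":[0,0,0]},{"jaw":-1,"xyz":[0,-5,0],"angular":[0,0,0]}]'|grep -E "pos|^force"
python3 - <<'E'
from h import *
im,d=viewer.get_image('side'); cv2.imwrite('pics/side8.png',im[:,:,::-1]); P=cloud('side',d)
k=P[(P[:,0]>585)&(P[:,0]<635)&(P[:,1]>-300)&(P[:,1]<-180)&(P[:,2]>80)&(P[:,2]<175)]
for z in range(80,175,6):
    q=k[(k[:,2]>=z)&(k[:,2]<z+6)]
    if len(q): print(z,len(q),np.percentile(q,[5,50,95],axis=0)[:,:2].round().tolist())
E
```

```text
eef_pos: [612.8, -252.2, 159.7]
force: [0.3, -8.6, -2.4]
80 120 [[588.0, -296.0], [605.0, -278.0], [631.0, -239.0]]
86 51 [[596.0, -278.0], [609.0, -270.0], [622.0, -261.0]]
92 13 [[606.0, -277.0], [614.0, -264.0], [623.0, -259.0]]
98 7 [[607.0, -265.0], [609.0, -260.0], [612.0, -253.0]]
104 13 [[606.0, -260.0], [610.0, -255.0], [613.0, -251.0]]
110 7 [[607.0, -254.0], [611.0, -251.0], [615.0, -247.0]]
116 13 [[606.0, -253.0], [610.0, -250.0], [615.0, -245.0]]
122 3 [[607.0, -248.0], [610.0, -245.0], [612.0, -244.0]]
134 2 [[603.0, -257.0], [607.0, -244.0], [611.0, -232.0]]
140 8 [[600.0, -261.0], [607.0, -259.0], [622.0, -234.0]]
146 15 [[599.0, -266.0], [603.0, -247.0], [618.0, -228.0]]
152 24 [[600.0, -268.0], [604.0, -263.0], [616.0, -230.0]]
158 18 [[599.0, -269.0], [608.0, -263.0], [620.0, -231.0]]
164 14 [[600.0, -267.0], [606.0, -265.0], [616.0, -258.0]]
170 2 [[601.0, -268.0], [606.0, -263.0], [612.0, -258.0]]
```

Force of 8.6 N: end stop reached. Back off, rise, move clear and check everything.

```bash
python3 -m creep '[{"jaw":-1,"xyz":[0,8,0],"angular":[0,0,0]},{"jaw":-1,"xyz":[0,25,0],"angular":[0,0,0]},{"jaw":-1,"xyz":[0,25,-40],"angular":[0,0,0]},{"jaw":-1,"xyz":[0,25,-100],"angular":[0,0,0]},{"jaw":-1,"xyz":[-50,0,-120],"angular":[0,0,0]},{"jaw":-1,"xyz":[-100,0,-120],"angular":[0,0,0]},{"jaw":-1,"xyz":[-150,0,-120],"angular":[0,0,0]},{"jaw":-1,"xyz":[-150,0,-120],"angular":[0,0,0]},{"jaw":-1,"xyz":[-150,0,-120],"angular":[0,0,0]}]'|grep -E "pos|^force"
python3 - <<'E'
from h import *
for c in ['side','top']:
    im,d=viewer.get_image(c); cv2.imwrite(f'pics/{c}9.png',im[:,:,::-1]); P=cloud(c,d)
    def box(x0,x1,y0,y1,z0,z1):
        return P[(P[:,0]>x0)&(P[:,0]<x1)&(P[:,1]>y0)&(P[:,1]<y1)&(P[:,2]>z0)&(P[:,2]<z1)]
    for n,k in dict(ball=box(580,640,-330,-190,138,172),knob=box(560,640,-60,25,180,200),bar=box(400,500,140,240,80,95)).items():
        print(c,n,len(k),np.median(k[:,2]).round(1) if len(k) else '',rect(k) if len(k) else '')
go(608,-304,240)
E
python3 -c "
import cv2,numpy as np
a=cv2.imread('pics/side9.png')[180:400,200:500]
cv2.imwrite('pics/c9.png',cv2.resize(a,(750,550)))"
```

```text
eef_pos: [464.5, -238.7, 279.6]
force: [1.0, -0.0, -0.5]
side ball 80 154.4 (array([ 611.7, -232.4]), array([21.3, 22.2]), 41.1)
side knob 87 185.7 (array([599.6, -19.4]), array([34.6, 31.6]), 78.5)
side bar 61 85.5 (array([442. , 190.6]), array([24.6, 45.3]), 52.2)
top ball 74 157.5 (array([ 613.5, -226.7]), array([22.2, 25.2]), 89.6)
top knob 138 187.4 (array([601.4, -17.6]), array([34.4, 31.4]), 0.1)
top bar 136 86.9 (array([450.7, 187.9]), array([17.8, 57.9]), 50.4)
shift [147.0, 55.9, 39.3]  | pos [ 464.9 -238.7  279.2] tilt 0.05 tyaz -93.7 q7 -0.58 w 0.1 F [ 0.2 -0.7 -0.9] T [0. 0. 0.] gf 0.0 t 24.25
```

View pics/c9.png

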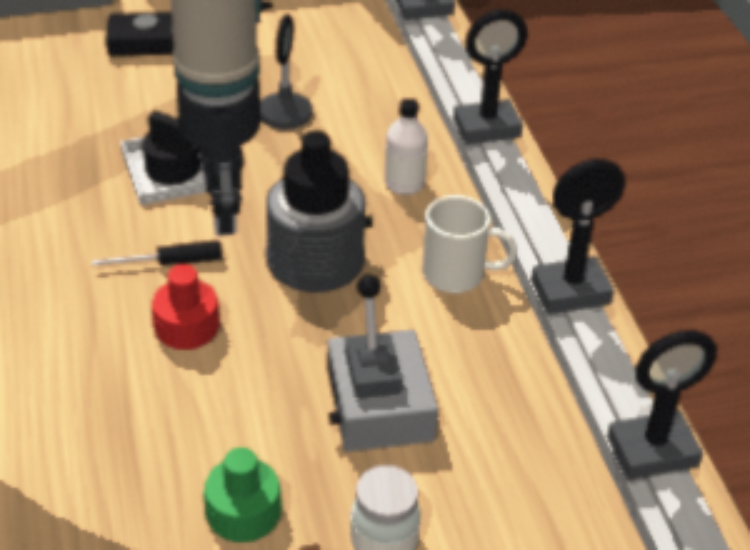

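The cap is on the lamp house (315,165), the lever is over to +y (ball at (368,287)), the cover is in the tray (168,150), and the bystanders stand where they were.

```bash
python3 -c "
from cell import ctrl
print(ctrl.finish_job())"
```

```text
the job is handed in; nothing more can be done
None
```

I handed the job in at about 24 s: the cover stands in the tray, the cap is screwed home (rim about 2 mm above the flange), the lever is pushed to its on stop, nothing is held, and no bystander looked moved in the last picture; the judge's verdict was not shown.

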